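China egg into the lidded tilting bin, and tally it

ROBOT

A 7-joint arm with a two-finger parallel gripper is mounted at the origin on the work surface. World frame = base frame: x ahead of the robot, y to its left, z up, the work surface at z = 0. Lengths are in m, angles in rad, forces in N, time in s.
With the tool pointing down it reaches from about 0.4 to 0.85 m from the base axis. Payload 10.4 kg.
Tool frame: the origin (TCP) lies at the very end of the fingers, on their centre line; the grasp point (between the pads) lies 19 mm behind it; z points along the fingers, y is the line along which they close (so a half turn about z gives the same grasp; the last joint's range is limited). The gripper opens to 85 mm and grips with 20 to 120 N. Pads are 22 mm wide; open, the fingers measure 114 mm over their backs; the gripper's body (76 mm by 85 mm) begins 54 mm behind the grasp point. The pads swing forward as they close: fully open they stand 13 mm farther back than shut.
Start: joints at [-1.241, 0.332, -0.065, 1.46, 0.022, 1.35, -0.088], TCP at [0.216, 0.587, 0.231] pointing down, gripper open.
Joint ranges: [-2.6, 2.6], [-0.5, 2.12], [-1.47, 1.34], [0.16, 2.42], [-1.27, 4.41], [0.06, 2.06], [-2.6, 2.6]. Speed limits (rad/s): [2.22, 2.22, 2.79, 2.79, 3.14, 3.14, 3.14].

INTERFACE

Orientations are given as a unit quaternion [x, y, z, w].
In Python, from workcell import * gives the robot as it stands. The module is installed in compiled form; this text tells all that it offers.
- The arm moves only by the tool carry_out, never from a script. Its argument "motion" is a list of rows, each an object with "xyz": the shift along the tool's x, y, z in m, a list of three; "angular": the turn, a rotation vector about the tool's x, y, z in degrees, a list of three. A call has 1 to 12 rows; each row is the pose to reach, as a shift and turn from the pose commanded when the call began, along the tool's axes at that moment; what a row does not reach only later rows make up. A row lasts 1/10 s, in which the tool goes at most 50 mm and 8.59 degrees, less where a joint would pass 70% of its speed; a pose out of reach is approached as far as the arm can. A call with a gripper value outside its range is refused whole. "hand" is the opening, from 0 (shut) to 1 (fully open), set as the call begins (left out, the last holds). The fingers move at their own pace and stop on an object; "grip_force" is the grip in N (left out, the last holds). Time passes only in rows, so rows that repeat a pose let the fingers close. It gives the time, the measured TCP pose, the force, the opening and the grip force at its end, in the units of the state.
- get_obs(): the state, without advancing time (a new reading comes with each control period).
- camera(name): name is "scene" or "top"; returns a dict with "img" (480x640x3 uint8, red, green, blue), "fx", "fy", "cx", "cy" (pixels), "extrinsics" (4x4, takes a point from camera to world coordinates). Camera axes: x right, y up, looking along -z (the intrinsics and any distortion apply to the point x, -y, -z); pixel columns grow to the right and rows downward; lengths in m; the calibration is good to about 2 mm. A picture is of the moment at which its call begins. There is no depth.
- hand_in(): hands the job in; it is judged then, once.
The state is a dict: "clock": time; "joint_pos": joint angles; "joint_velocities": joint speeds; "tau": joint torques, N m; "position": TCP position; "ee_rot": TCP orientation; "ft_force": force on the tool from outside, world axes, zero at the start; "torque": the same for the moment, N m; "grip_width": opening from 0.0 (shut) to 1.0 (fully open); "grasp_force": force on a finger pad.
Only numpy, scipy, OpenCV 4.12 (cv2) and the standard library are available. Lean on these libraries where they do the work, as an engineer would, in place of code of your own. Each camera call takes 0.05 s, during which the arm holds its last target. There are 200 camera calls.

TASK

A china nest egg has come down the line again and stands in the egg cup. Lift the bin's hinged lid open until it rests back on its stop, without flinging it or rocking the bin hard, lower the china egg into the bin without dropping it, then swing the tally counter's sprung lever to its stop and let it spring back. Leave the glasses and the funnel where they are.

Things in the scene. Friction and masses are not known exactly. Their poses are not given: they have to be found in the camera images.
- bin_stand: Fixed galvanized stand of the tilting bin: base plate 190 (x) x 230 (y) x 8 mm with two uprights 36 mm wide in x, 6 mm thick, at y = +-100 mm, 96 mm high. Origin: centre of its underside on the table; its x points from the bin's front (robot side, where the lid's lip is) to its back (lid hinge), z up.
- tub_in (a point): Centre of the inner floor of the galvanized tub that hangs in the stand, 39 mm above the table. Inside 140 (x) x 160 (y) mm, walls 4 mm, rim 86 mm above this point. x to the hinge side, z up (axes rock with the tub).
- tub (a joint): Rocking of the tub about its pivot pin (along y, 15 mm nearer the robot than the tub's centre, 78 mm above the table): 0 = level, resting on its rear rubber block; grows to 0.45 rad as the front dips towards the robot. Its own weight brings it back to 0. Pushing the tub or lid towards +x or lifting the lid does not rock it; pulling towards the robot or pressing on the front rim does.
- lid_hinge (a point): Point on the lid's hinge line, at mid width of the tub's back rim, 125 mm above the table when level. The hinge line runs along the stand's y.
- lid_lip (a point): Middle of the lid's rolled front lip (outermost edge), 183 mm from the hinge, 128 mm above the table when shut. The lid is a sheet 4 mm thick, 172 mm wide; the lip roll is 10 mm thick and overhangs the tub's front wall by 35 mm: closed fingers tilted up to 45 degrees can go under it in front or under an end corner (86 mm to either side). When open, its underside faces the robot.
- lid (a joint): Lid angle: 0 = shut, 1.57 upright, 1.85 rad = resting back on its stop. It weighs 0.28 kg, falls shut if let go before upright and falls on to the stop after it.
- egg_center (a point): Middle of the thickest part of the white china egg (58 mm long, 44 mm across, about 75 g), 22 mm from its blunt end, 36 mm from the pointed end. It starts upright in the egg cup, blunt end down, this point about 57 mm above the table. z points to the pointed end.
- egg_cup: Chipped white ceramic egg cup, loose, 42 mm high, foot and rim 38 mm across (narrower than the egg). Origin: centre of its underside.
- counter: Steel tally counter screwed to the table: foot plate 110 (x) x 90 (y) x 6 mm, case 66 x 64 mm, top 54 mm above the table, one lever on top. Origin: centre of its underside; the lever swings towards its +x, away from the robot side.
- lever_tip (a point): Centre of the 20 mm black ball at the end of the tally lever, 62 mm from the lever's hinge. The hinge lies along the counter's y, 54 mm above its underside on its centre. At rest the lever leans 0.4 rad to the counter's -x (ball 24 mm to -x, 111 mm up); at the stop it leans 0.4 rad to +x.
- tally_lever (a joint): Tally lever angle: 0 = rest, 0.8 rad = stop. A spring returns it; about 3 N at the ball holds it at the stop.
- glasses: Amber safety glasses, 140 mm wide (y), 128 mm long (x), 44 mm high, loose. Origin: under the middle of the lenses. To be left alone.
- funnel: Tin funnel standing mouth down, 90 mm across, 95 mm high, loose. Origin: centre of its underside. To be left alone.

How it is judged:
By the outcome, as a careful person would: the job done as asked, in the order asked, and still so for the second after the job is handed in, with the robot touching nothing.
It also fails if it takes over 72 s, if anything falls off the work surface, if the arm or the gripper's body presses on something with over 40 N, if the wrist force passes 120 N, or if a joint passes its speed limit or range.

## Working session

There is one attempt and no reset: what is moved stays moved. The work goes in short steps, Python scripts to look and compute and a tool call to move; the robot and the scene stay as the last step left them, time stands still between calls to the robot, and variables do not carry over. Pictures are saved under pics/ and viewed, at most 10 in all, crops included, and the job is handed in when it is done.

Besides the shell and the picture viewer there is one more tool, called after ">>>" as name([rows], argument=value, ...), one row to a line, values as JSON. carry_out: Moves the arm, as the interface text tells. Its arguments: {"type":"object","properties":{"motion":{"type":"array"},"hand":{"type":"number"},"grip_force":{"type":"number"}},"required":["motion"]}

```bash
mkdir -p pics; ls; python3 - <<'E'
from workcell import *
import cv2
for n in("scene","top"):
    c=camera(n); cv2.imwrite(f"pics/{n}0.png",c["img"][:,:,::-1]); print(n,c["fx"],c["fy"],c["cx"],c["cy"],[k for k in c]);print(c["extrinsics"])
print(get_obs())
E
```

```text
pics
scene 535.6877809387336 535.6877809387336 323.3402244659189 237.26899837421547 ['img', 'fx', 'fy', 'cx', 'cy', 'extrinsics']
[[-0.29902341 -0.70133757  0.64707852  1.24237831]
 [ 0.95421885 -0.21467197  0.20828424  0.23303817]
 [-0.00716794  0.67973639  0.73342148  0.88667042]
 [ 0.          0.          0.          1.        ]]
top 459.9336707539704 459.9336707539704 324.8936573966791 245.6694488197097 ['img', 'fx', 'fy', 'cx', 'cy', 'extrinsics']
[[ 0.01954557  0.98823396 -0.15169579  0.38813314]
 [-0.99974406  0.01758916 -0.01422827 -0.00468407]
 [-0.01139266  0.15193506  0.98832482  1.1816516 ]
 [ 0.          0.          0.          1.        ]]
{'clock': 0.1, 'joint_pos': array([-1.24055175,  0.33277916, -0.06468694,  1.46087855,  0.02161829,
        1.34987304, -0.08846792]), 'joint_velocities': array([-3.34031070e-05, -2.84619957e-03, -9.66313741e-04,  5.81245828e-04,
        5.97490275e-05,  1.32345942e-04,  1.76053048e-04]), 'tau': array([ 1.76604211e-03, -6.26750422e+01,  4.95271536e-02, -3.92432499e+01,
        1.64349633e-02,  7.03064259e-03,  1.71097798e-05]), 'position': array([0.21588029, 0.58617565, 0.23060375]), 'ee_rot': array([ 1.75487121e-01,  9.84481531e-01, -6.17146818e-04, -7.01132903e-05]), 'ft_force': array([-0.48762615,  0.26510583,  0.38437021]), 'torque': array([-0.01936201, -0.01075506, -0.00767962]), 'grasp_force': 0.0, 'grip_width': 0.9983750875582142}
```

View pics/scene0.png

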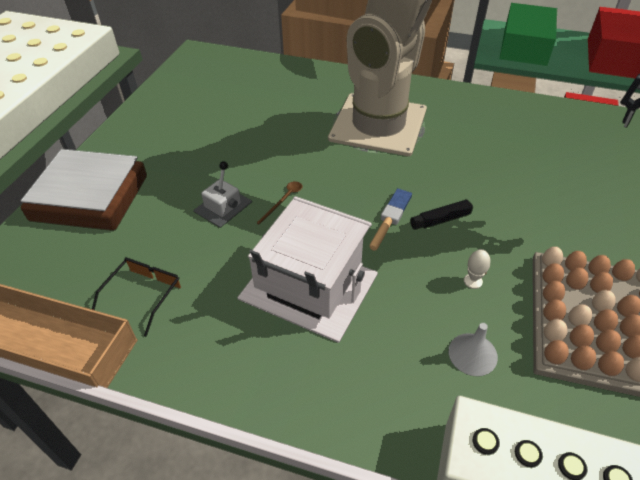

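View pics/top0.png

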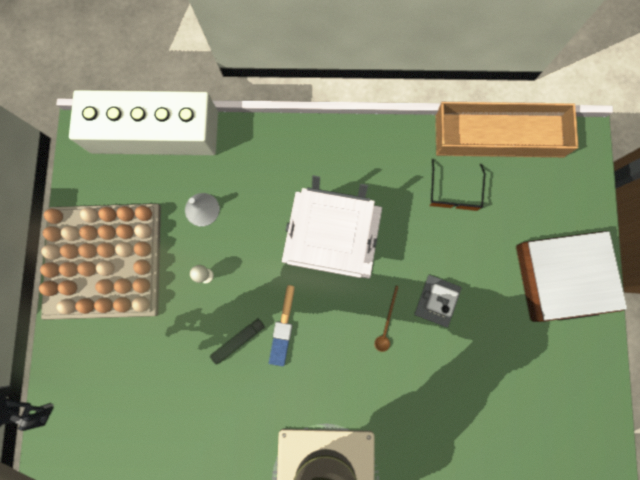

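The pictures show the bin lid at top(284–380,190–277), egg at top(201,274)/scene(479,263), lever ball at top(445,309)/scene(223,166), glasses at top(458,185), funnel at top(202,209).

```bash
cat > h.py <<'E'
import numpy as np, cv2
from workcell import *
from scipy.spatial.transform import Rotation as R
def ray(c,u,v):
    E=c["extrinsics"]; d=E[:3,:3]@np.array([(u-c["cx"])/c["fx"],-(v-c["cy"])/c["fy"],-1.])
    return E[:3,3],d/np.linalg.norm(d)
def onz(c,u,v,z):
    o,d=ray(c,u,v); return o+d*(z-o[2])/d[2]
def proj(c,p):
    E=c["extrinsics"]; q=E[:3,:3].T@(np.array(p)-E[:3,3]); return np.array([c["cx"]+c["fx"]*q[0]/-q[2],c["cy"]-c["fy"]*q[1]/-q[2]])
def two(c1,p1,c2,p2):
    o1,d1=ray(c1,*p1);o2,d2=ray(c2,*p2)
    s=np.linalg.lstsq(np.c_[d1,-d2],o2-o1,rcond=None)[0]
    a,b=o1+s[0]*d1,o2+s[1]*d2; return (a+b)/2,np.linalg.norm(a-b)
def blob(m,box):
    x0,y0,x1,y1=box; k=np.zeros(m.shape,np.uint8); k[y0:y1,x0:x1]=m[y0:y1,x0:x1]*255
    cs=cv2.findContours(k,cv2.RETR_EXTERNAL,cv2.CHAIN_APPROX_NONE)[0]
    return max(cs,key=cv2.contourArea)
def rel(P,q=None,o=None):
    """world pose -> shift/turn in tool axes, relative to current pose"""
    o=o or get_obs(); r=R.from_quat(o["ee_rot"])
    s=r.inv().apply(np.array(P)-o["position"])
    return s, (r.inv()*q).as_rotvec(degrees=True) if q is not None else None
E
python3 - <<'E'
from h import *
s,t=camera("scene"),camera("top")
np.set_printoptions(precision=4,suppress=True)
hs={n:cv2.cvtColor(c["img"],cv2.COLOR_RGB2HSV).astype(int) for n,c in(("s",s),("t",t))}
H=hs["t"]; white=(H[...,1]<50)&(H[...,2]>165)
c=blob(white,(270,170,395,285))
P=np.array([onz(t,u,v,.129)[:2] for u,v in c[:,0]],np.float32)
print("lid",cv2.minAreaRect(P)); print(cv2.boxPoints(cv2.minAreaRect(P)))
# egg
for n,box in(("t",(185,255,222,292)),("s",(462,242,496,276))):
    m=(hs[n][...,1]<70)&(hs[n][...,2]>110); e=blob(m,box); print("egg",n,cv2.fitEllipse(e),cv2.boundingRect(e),cv2.contourArea(e))
for n,box in(("t",(430,296,460,322)),("s",(212,155,235,175))):
    m=hs[n][...,2]<45; e=blob(m,box); print("ball",n,cv2.minEnclosingCircle(e),cv2.contourArea(e))
b=t["img"]
crop=lambda im,x0,y0,x1,y1,k:cv2.resize(im[y0:y1,x0:x1],None,fx=k,fy=k,interpolation=cv2.INTER_CUBIC)
a=crop(t["img"],275,170,475,330,4)[:,:,::-1]
cv2.imwrite("pics/c1.png",a[:600])
b1=crop(s["img"],190,150,270,230,5);b2=crop(s["img"],440,240,520,300,5)
out=np.zeros((600,800,3),np.uint8); out[:400,:400]=b1; out[:300,400:]=b2; out[300:,400:]=crop(t["img"],180,245,260,305,5)
cv2.imwrite("pics/c2.png",out[:,:,::-1])
E
```

```text
lid ((0.5821974873542786, -0.005296111106872559), (0.20832379162311554, 0.18446825444698334), 80.49026489257812)
[[ 0.474  -0.0928]
 [ 0.656  -0.1233]
 [ 0.6904  0.0822]
 [ 0.5084  0.1127]]
egg t ((200.80894470214844, 274.15167236328125), (17.575571060180664, 25.44991111755371), 104.69171142578125) (189, 265, 25, 19) 347.5
egg s ((479.30126953125, 263.2369079589844), (27.59954261779785, 32.07927322387695), 90.68482971191406) (462, 248, 34, 28) 564.5
ball t ((444.5, 308.5), 2.9155757427215576) 18.5
ball s ((223.2142791748047, 165.14285278320312), 4.216803550720215) 41.5
```

View pics/c1.png

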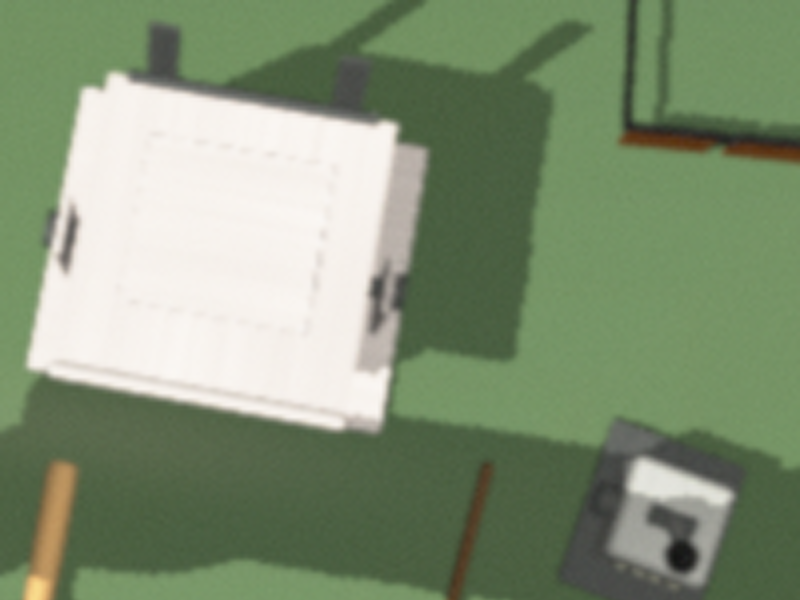

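View pics/c2.png

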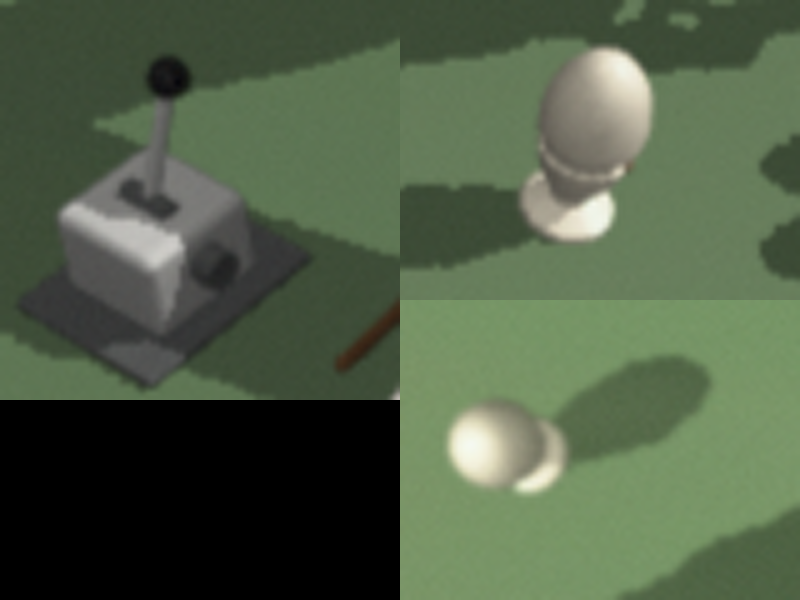

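The crops show lid corners at top px FL(287,263) FR(361,277) BL(303,188) BR(374.5,200.5); counter plate corners (429,274.5),(461,286),(415,315); egg upright in its cup at scene(479.4,261.4)/top(199,273.6); ball at scene(223.8,165.4)/top(445.2,308.8).

```bash
python3 - <<'E'
from h import *
np.set_printoptions(precision=4,suppress=True)
s,t=camera("scene"),camera("top")
FL,FR,BL,BR=[onz(t,u,v,.129)[:2] for u,v in((287,263.2),(361.2,276.8),(302.7,188.3),(374.5,200.5))]
print("lid",FL,FR,BL,BR)
f,b=(FL+FR)/2,(BL+BR)/2; w=FL-FR; print("front mid",f,"back mid",b,np.linalg.norm(f-b),np.linalg.norm(w),"yaw from front",np.degrees(np.arctan2(-w[0],w[1])),"from axis",np.degrees(np.arctan2(*(b-f)[::-1])))
# scene lid corners guess from projection
for p in(FL,FR,BL,BR): print(proj(s,[*p,.129]))
print("egg",two(t,(199.2,273.6),s,(479.4,261.4)), onz(t,199.2,273.6,.064),onz(s,479.4,261.4,.064))
print("foot",onz(s,440+128/5,240+207/5-0,.003), onz(s,473.6,281.4,.004))
print("ball",two(t,(445.2,308.8),s,(223.8,165.4)))
A,B,C=[onz(t,u,v,.006)[:2] for u,v in((428.75,274.5),(461.25,286.25),(415,315))]
print("plate",A,B,C,np.linalg.norm(A-B),np.linalg.norm(A-C),np.degrees(np.arctan2(*(A-C)[::-1])),np.degrees(np.arctan2((B-A)[0],-(B-A)[1])),"ctr",(B+C)/2)
fu=[onz(s,482,330,.09),onz(t,195,200,.09)]; print("funnel",fu, "glasses",onz(t,458,206,.03))
print("brush",[onz(t,u,v,.02)[:2] for u,v in((290,290),(280,360),(255,325),(215,358),(397,290),(383,343))])
E
```

```text
lid [0.5073 0.097 ] [ 0.4791 -0.0741] [0.6859 0.0656] [ 0.6591 -0.1039]
front mid [0.4932 0.0115] back mid [ 0.6725 -0.0192] 0.18188473448747533 0.17336403087621802 yaw from front -9.364557270397752 from axis -9.694184038971178
[371.5753 222.2351]
[294.7806 195.7809]
[330.1278 287.2837]
[247.7006 255.2019]
egg (array([0.4854, 0.3183, 0.0611]), np.float64(0.0005600705513419597)) [0.4852 0.3172 0.064 ] [0.4879 0.3183 0.064 ]
foot [0.4956 0.3032 0.003 ] [0.4916 0.319  0.004 ]
ball (array([ 0.4106, -0.2695,  0.1092]), np.float64(0.00041654454593293203))
plate [ 0.4988 -0.2546] [ 0.4704 -0.3365] [ 0.3957 -0.2185] 0.0867808893088415 0.10918480426170687 -19.30103723761435 -19.12414361230738 ctr [ 0.433  -0.2775]
funnel [array([0.6688, 0.3371, 0.09  ]), array([0.6631, 0.331 , 0.09  ])] glasses [ 0.6736 -0.3267  0.03  ]
brush [array([0.4518, 0.0978]), array([0.2795, 0.1171]), array([0.3632, 0.1824]), array([0.281 , 0.2779]), array([ 0.4569, -0.1714]), array([ 0.3257, -0.1363])]
```

```bash
cat >> h.py <<'E'
np.set_printoptions(precision=4,suppress=True)
yb=np.radians(-9.5); XB=np.array([np.cos(yb),np.sin(yb),0]); Z=np.array([0,0,1.])
HG=np.array([.493,.0115,.125])+.183*XB
def att(phi,ax=XB):   # phi: tilt of the fingers outward from straight down, deg
    a=np.radians(phi); z=np.sin(a)*ax-np.cos(a)*Z; y=np.cos(a)*ax+np.sin(a)*Z
    return R.from_matrix(np.c_[np.cross(y,z),y,z])
def lidpose(th,phi,g=.051,D=.022,back=0,clear=0):
    a=np.radians(th)+.017; q=att(phi); M=q.as_matrix()
    C=HG+.178*(-np.cos(a)*XB+np.sin(a)*Z)
    return C+M[:,1]*(g/2-.005-clear)+M[:,2]*(D-back), q
def show(targets):
    o=get_obs(); print("at",o["position"],"t",o["clock"])
    for P,q in targets:
        s,w=rel(P,q,o); print("%s %s   world %s"%(np.round(s,3).tolist(),np.round(w,1).tolist(),np.round(P,3)))
E
python3 - <<'E'
from h import *
show([(np.array([.42,.33,.28]),att(15)),lidpose(0,45,back=.10,clear=.008),lidpose(0,45,clear=.008)])
E
```

```text
at [0.2159 0.5864 0.231 ] t 0.3
[-0.28, -0.17, -0.049] [-12.5, -10.4, 78.8]   world [0.42 0.33 0.28]
[-0.418, -0.451, 0.039] [-37.5, -31.0, 74.9]   world [0.452 0.018 0.192]
[-0.488, -0.438, 0.11] [-37.5, -31.0, 74.9]   world [0.522 0.007 0.121]
```

>>> carry_out([
  {"xyz":[-0.28,-0.17,-0.049],"angular":[-12.5,-10.4,78.8]},
  {"xyz":[-0.28,-0.17,-0.049],"angular":[-12.5,-10.4,78.8]},
  {"xyz":[-0.28,-0.17,-0.049],"angular":[-12.5,-10.4,78.8]},
  {"xyz":[-0.28,-0.17,-0.049],"angular":[-12.5,-10.4,78.8]},
  {"xyz":[-0.28,-0.17,-0.049],"angular":[-12.5,-10.4,78.8]},
  {"xyz":[-0.28,-0.17,-0.049],"angular":[-12.5,-10.4,78.8]},
  {"xyz":[-0.28,-0.17,-0.049],"angular":[-12.5,-10.4,78.8]},
  {"xyz":[-0.28,-0.17,-0.049],"angular":[-12.5,-10.4,78.8]},
  {"xyz":[-0.28,-0.17,-0.049],"angular":[-12.5,-10.4,78.8]},
  {"xyz":[-0.28,-0.17,-0.049],"angular":[-12.5,-10.4,78.8]},
  {"xyz":[-0.28,-0.17,-0.049],"angular":[-12.5,-10.4,78.8]},
], hand=0.6)

```text
clock: 1.4
position: [0.4196, 0.3305, 0.2803]
ee_rot: [0.757, 0.641, 0.084, 0.1]
ft_force: [-0.2, -0.0, -1.5]
grip_width: 0.6
grasp_force: 0.0
```

```bash
python3 - <<'E'
from h import *
print(get_obs()["joint_pos"],get_obs()["grip_width"])
show([lidpose(0,45,back=.10,clear=.008)])
E
```

```text
[-1.0508 -0.0161  0.1491  1.782   0.2434  1.2562 -1.1289] 0.5995269373285956
at [0.4196 0.3305 0.2803] t 1.4
[-0.303, 0.058, 0.107] [-30.0, 0.0, 0.0]   world [0.452 0.018 0.192]
```

>>> carry_out([
  {"xyz":[-0.303,0.058,0.06],"angular":[-30,0,0]},
  {"xyz":[-0.303,0.058,0.06],"angular":[-30,0,0]},
  {"xyz":[-0.303,0.058,0.06],"angular":[-30,0,0]},
  {"xyz":[-0.303,0.058,0.06],"angular":[-30,0,0]},
  {"xyz":[-0.303,0.058,0.06],"angular":[-30,0,0]},
  {"xyz":[-0.303,0.058,0.06],"angular":[-30,0,0]},
  {"xyz":[-0.303,0.058,0.06],"angular":[-30,0,0]},
  {"xyz":[-0.303,0.058,0.06],"angular":[-30,0,0]},
  {"xyz":[-0.303,0.058,0.107],"angular":[-30,0,0]},
  {"xyz":[-0.303,0.058,0.107],"angular":[-30,0,0]},
])

```text
clock: 2.4
position: [0.4598, 0.0542, 0.2268]
ee_rot: [0.707, 0.604, 0.235, 0.281]
ft_force: [0.3, -0.3, -0.6]
grip_width: 0.604
grasp_force: 0.0
```

```bash
python3 - <<'E'
from h import *
o=get_obs();print(o["joint_pos"],R.from_quat(o["ee_rot"]).as_matrix()[:,2])
show([lidpose(0,45,back=.0,clear=.008)])
s=camera("scene"); im=cv2.resize(s["img"][100:340,210:480],None,fx=2.2,fy=2.2)
cv2.imwrite("pics/s1.png",im[:,:,::-1])
E
```

```text
[-0.008  -0.4991 -0.4256  2.4139  0.3819  0.5876 -0.8633] [ 0.6726 -0.1128 -0.7314]
at [0.4598 0.0542 0.2268] t 2.4
[-0.036, -0.022, 0.124] [-2.0, 0.0, 0.5]   world [0.522 0.007 0.121]
```

View pics/s1.png

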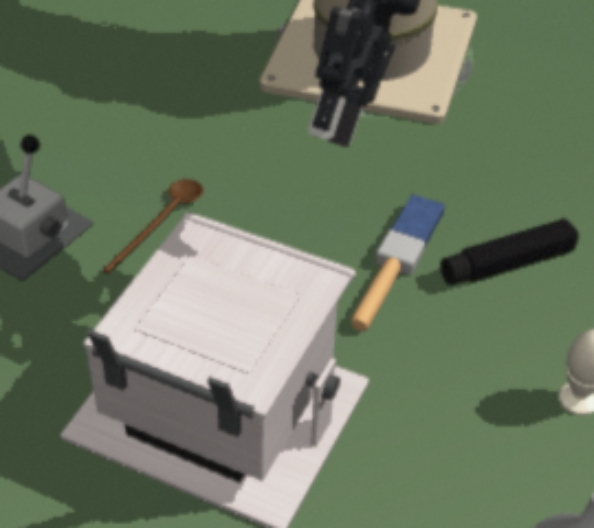

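Out of close reach there (joints 2 and 4 at limits; the bin, brush and gripper are clear of each other); the contact pose is farther out, so go nearer along the approach.

>>> carry_out([
  {"xyz":[-0.036,-0.022,0.074],"angular":[-2,0,0.5]},
  {"xyz":[-0.036,-0.022,0.074],"angular":[-2,0,0.5]},
  {"xyz":[-0.036,-0.022,0.074],"angular":[-2,0,0.5]},
  {"xyz":[-0.036,-0.022,0.074],"angular":[-2,0,0.5]},
  {"xyz":[-0.036,-0.022,0.074],"angular":[-2,0,0.5]},
])

```text
clock: 2.95
position: [0.4947, 0.0359, 0.1787]
ee_rot: [0.704, 0.607, 0.241, 0.279]
ft_force: [-0.6, 0.4, -0.3]
grip_width: 0.599
grasp_force: 0.0
```

```bash
python3 - <<'E'
from h import *
o=get_obs();print(o["joint_pos"],R.from_quat(o["ee_rot"]).as_matrix()[:,2])
show([lidpose(0,45,back=.05,clear=.008),lidpose(0,45,back=.0,clear=.008),lidpose(0,35,back=.0,clear=.008)])
E
```

```text
[ 0.7647 -0.4997 -0.9654  2.415  -0.3511  0.3233 -0.1468] [ 0.678  -0.1006 -0.7281]
at [0.4947 0.0359 0.1787] t 2.95
[-0.024, -0.018, 0.013] [-1.7, -0.7, 0.7]   world [0.487 0.012 0.157]
[-0.025, -0.016, 0.063] [-1.7, -0.7, 0.7]   world [0.522 0.007 0.121]
[-0.025, -0.02, 0.065] [8.3, -0.7, 0.7]   world [0.521 0.007 0.117]
```

```bash
python3 - <<'E'
from h import *
show([lidpose(0,35,g=.064,back=b,clear=.008) for b in(.07,.0)])
E
```

```text
at [0.4947 0.0359 0.1787] t 2.95
[-0.024, -0.004, -0.003] [8.3, -0.7, 0.7]   world [0.486 0.013 0.178]
[-0.025, -0.014, 0.066] [8.3, -0.7, 0.7]   world [0.526 0.006 0.121]
```

>>> carry_out([
  {"xyz":[-0.024,-0.004,-0.003],"angular":[8.3,-0.7,0.7]},
  {"xyz":[-0.024,-0.004,-0.003],"angular":[8.3,-0.7,0.7]},
  {"xyz":[-0.024,-0.004,-0.003],"angular":[8.3,-0.7,0.7]},
  {"xyz":[-0.024,-0.004,-0.003],"angular":[8.3,-0.7,0.7]},
], hand=0.75)

```text
clock: 3.35
position: [0.4857, 0.0131, 0.1779]
ee_rot: [0.728, 0.616, 0.194, 0.229]
ft_force: [-0.7, -0.0, -0.6]
grip_width: 0.754
grasp_force: 0.0
```

```bash
python3 - <<'E'
from h import *
o=get_obs();print(o["joint_pos"],R.from_quat(o["ee_rot"]).as_matrix()[:,2])
show([lidpose(0,35,g=.064,back=b,clear=.008) for b in(.07,.04,.0)])
E
```

```text
[ 0.783  -0.4283 -0.8877  2.3329 -0.2992  0.508  -0.1062] [ 0.5656 -0.0947 -0.8192]
at [0.4857 0.0131 0.1779] t 3.35
[-0.0, 0.001, 0.0] [-0.0, 0.0, -0.0]   world [0.486 0.013 0.178]
[-0.0, 0.001, 0.03] [-0.0, 0.0, -0.0]   world [0.503 0.01  0.154]
[-0.0, 0.001, 0.07] [-0.0, 0.0, -0.0]   world [0.526 0.006 0.121]
```

>>> carry_out([
  {"xyz":[0,0,0.02],"angular":[0,0,0]},
  {"xyz":[0,0,0.035],"angular":[0,0,0]},
  {"xyz":[0,0,0.05],"angular":[0,0,0]},
  {"xyz":[0,0,0.062],"angular":[0,0,0]},
  {"xyz":[0,0,0.07],"angular":[0,0,0]},
  {"xyz":[0,0,0.07],"angular":[0,0,0]},
])

```text
clock: 3.95
position: [0.5248, 0.0063, 0.1197]
ee_rot: [0.728, 0.616, 0.194, 0.229]
ft_force: [0.2, 0.3, 0.5]
grip_width: 0.75
grasp_force: 0.0
```

```bash
python3 - <<'E'
from h import *
o=get_obs();print(o["joint_pos"])
s,t=camera("scene"),camera("top")
a=cv2.resize(s["img"][150:300,230:400],(680,600))
b=cv2.resize(t["img"][180:330,270:400],None,fx=3,fy=3)
out=np.zeros((600,800,3),np.uint8); out[:,:480]=cv2.resize(s["img"][150:300,260:380],(480,600)); out[:400,480:]=cv2.resize(t["img"][220:320,280:360],(320,400))
cv2.imwrite("pics/s2.png",out[:,:,::-1])
E
```

```text
[ 1.1711 -0.2222 -1.2928  2.3088 -0.0608  0.3133 -0.2938]
```

View pics/s2.png

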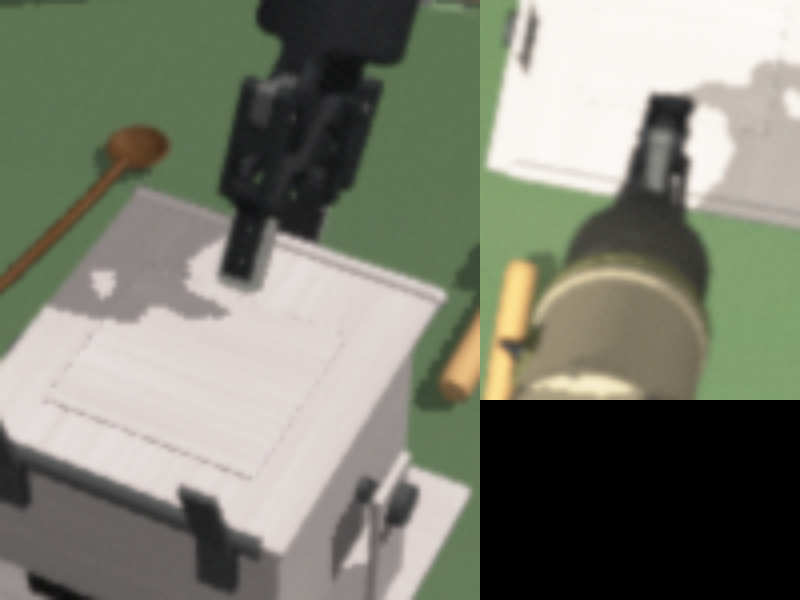

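The picture shows one finger above the lid and the other in front under the lip at mid width, with no contact force; start lifting.

```bash
python3 - <<'E'
from h import *
show([lidpose(0,35,g=.064,clear=.003)]+[lidpose(th,35,g=.064) for th in np.linspace(0,50,12)[:12]])
E
```

```text
at [0.5249 0.006  0.1204] t 4.05
[0.0, 0.006, 0.0] [-0.1, 0.0, -0.1]   world [0.53  0.005 0.124]
[0.0, 0.009, 0.0] [-0.1, 0.0, -0.1]   world [0.532 0.005 0.125]
[0.0, 0.018, -0.011] [-0.1, 0.0, -0.1]   world [0.533 0.005 0.14 ]
[0.0, 0.027, -0.021] [-0.1, 0.0, -0.1]   world [0.535 0.004 0.154]
[0.0, 0.038, -0.031] [-0.1, 0.0, -0.1]   world [0.538 0.004 0.167]
[0.0, 0.049, -0.04] [-0.1, 0.0, -0.1]   world [0.542 0.003 0.181]
[0.0, 0.06, -0.048] [-0.1, 0.0, -0.1]   world [0.547 0.002 0.194]
[0.0, 0.073, -0.054] [-0.1, 0.0, -0.1]   world [0.553 0.001 0.207]
[0.0, 0.086, -0.06] [-0.1, 0.0, -0.1]   world [0.56  0.    0.219]
[0.0, 0.099, -0.065] [-0.1, 0.0, -0.1]   world [ 0.568 -0.001  0.23 ]
[0.0, 0.112, -0.069] [-0.1, 0.0, -0.1]   world [ 0.577 -0.003  0.241]
[0.0, 0.126, -0.072] [-0.1, 0.0, -0.1]   world [ 0.587 -0.004  0.251]
[0.0, 0.14, -0.073] [-0.1, 0.0, -0.1]   world [ 0.597 -0.006  0.261]
```

>>> carry_out([
  {"xyz":[0,0.006,0],"angular":[0,0,0]},
  {"xyz":[0,0.009,0],"angular":[0,0,0]},
  {"xyz":[0,0.013,-0.005],"angular":[0,0,0]},
  {"xyz":[0,0.018,-0.011],"angular":[0,0,0]},
  {"xyz":[0,0.023,-0.016],"angular":[0,0,0]},
  {"xyz":[0,0.027,-0.021],"angular":[0,0,0]},
  {"xyz":[0,0.032,-0.026],"angular":[0,0,0]},
  {"xyz":[0,0.038,-0.031],"angular":[0,0,0]},
])

```text
clock: 4.85
position: [0.5369, 0.0038, 0.1666]
ee_rot: [0.729, 0.616, 0.192, 0.228]
ft_force: [-9.0, 2.2, -0.4]
grip_width: 0.754
grasp_force: 3.6
```

```bash
python3 - <<'E'
from h import *
o=get_obs();print(o["joint_pos"],o["ft_force"])
s=camera("scene")
cv2.imwrite("pics/s3.png",cv2.resize(s["img"][120:330,230:400],None,fx=2.8,fy=2.8)[:,:,::-1])
show([lidpose(th,35,g=.064) for th in np.linspace(13.6,50,9)])
E
```

```text
[ 1.028  -0.2625 -1.1148  2.2364 -0.1409  0.44   -0.2018] [-8.9639  2.2061 -0.4257]
at [0.538  0.0038 0.1681] t 4.9
[0.0, -0.001, 0.001] [-0.2, 0.0, -0.1]   world [0.538 0.004 0.167]
[0.0, 0.01, -0.008] [-0.2, 0.0, -0.1]   world [0.542 0.003 0.181]
[0.0, 0.022, -0.016] [-0.2, 0.0, -0.1]   world [0.547 0.002 0.194]
[0.0, 0.035, -0.023] [-0.2, 0.0, -0.1]   world [0.553 0.001 0.207]
[0.0, 0.047, -0.029] [-0.2, 0.0, -0.1]   world [0.56  0.    0.219]
[0.0, 0.061, -0.034] [-0.2, 0.0, -0.1]   world [ 0.568 -0.001  0.23 ]
[0.0, 0.074, -0.037] [-0.2, 0.0, -0.1]   world [ 0.577 -0.003  0.241]
[0.0, 0.088, -0.04] [-0.2, 0.0, -0.1]   world [ 0.587 -0.004  0.251]
[0.0, 0.102, -0.042] [-0.2, 0.0, -0.1]   world [ 0.597 -0.006  0.261]
```

View pics/s3.png

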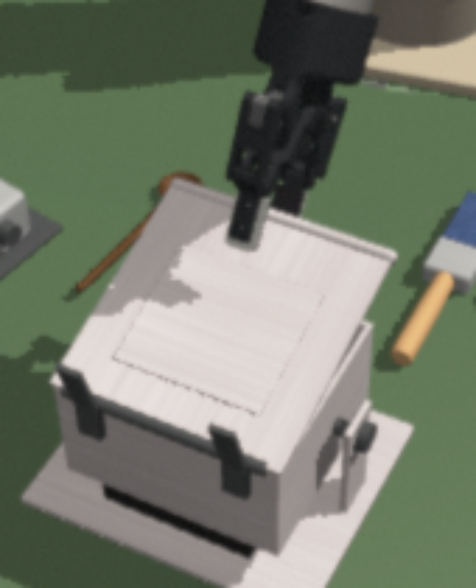

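The lid is rising (about 14°) with the front finger under the lip and the tub level; carry on.

>>> carry_out([
  {"xyz":[0,0.005,-0.004],"angular":[0,0,0]},
  {"xyz":[0,0.013,-0.011],"angular":[0,0,0]},
  {"xyz":[0,0.022,-0.016],"angular":[0,0,0]},
  {"xyz":[0,0.031,-0.021],"angular":[0,0,0]},
  {"xyz":[0,0.04,-0.026],"angular":[0,0,0]},
  {"xyz":[0,0.05,-0.03],"angular":[0,0,0]},
  {"xyz":[0,0.061,-0.034],"angular":[0,0,0]},
  {"xyz":[0,0.07,-0.036],"angular":[0,0,0]},
  {"xyz":[0,0.08,-0.038],"angular":[0,0,0]},
  {"xyz":[0,0.09,-0.04],"angular":[0,0,0]},
  {"xyz":[0,0.1,-0.041],"angular":[0,0,0]},
  {"xyz":[0,0.102,-0.042],"angular":[0,0,0]},
])

```text
clock: 6.1
position: [0.5984, -0.0071, 0.2616]
ee_rot: [0.729, 0.615, 0.195, 0.229]
ft_force: [-1.0, 0.6, -0.7]
grip_width: 0.749
grasp_force: 0.4
```

```bash
python3 - <<'E'
from h import *
o=get_obs();print(o["joint_pos"],o["ft_force"])
show([lidpose(50,35,g=.034,D=.028)]+[lidpose(th,max(0,90-th-2),g=.034,D=.028) for th in np.linspace(54,86,9)])
E
```

```text
[ 1.0919 -0.1932 -1.1223  1.993  -0.0598  0.6354 -0.2087] [-0.9755  0.6062 -0.6806]
at [ 0.5984 -0.0071  0.2616] t 6.1
[0.001, -0.017, 0.006] [-0.0, 0.0, -0.2]   world [ 0.588 -0.004  0.247]
[0.001, -0.005, 0.006] [1.0, 0.0, -0.2]   world [ 0.598 -0.006  0.254]
[0.001, 0.006, 0.007] [5.0, 0.0, -0.2]   world [ 0.607 -0.008  0.259]
[0.001, 0.016, 0.009] [9.0, -0.0, -0.2]   world [ 0.616 -0.009  0.264]
[0.001, 0.026, 0.011] [13.0, -0.0, -0.2]   world [ 0.626 -0.011  0.267]
[0.001, 0.036, 0.015] [17.0, -0.0, -0.2]   world [ 0.636 -0.012  0.27 ]
[0.001, 0.046, 0.019] [21.0, -0.0, -0.2]   world [ 0.646 -0.014  0.273]
[0.001, 0.055, 0.023] [25.0, -0.0, -0.2]   world [ 0.656 -0.016  0.274]
[0.001, 0.064, 0.029] [29.0, -0.0, -0.2]   world [ 0.667 -0.018  0.275]
[0.001, 0.073, 0.034] [33.0, -0.0, -0.2]   world [ 0.677 -0.019  0.275]
```

>>> carry_out([
  {"xyz":[0,-0.005,0.002],"angular":[0,0,0]},
  {"xyz":[0,-0.009,0.004],"angular":[0,0,0]},
  {"xyz":[0,-0.013,0.006],"angular":[0,0,0]},
  {"xyz":[0,-0.015,0.006],"angular":[0,0,0]},
  {"xyz":[0,-0.015,0.006],"angular":[0,0,0]},
], hand=0.4)

```text
clock: 6.6
position: [0.588, -0.0051, 0.2465]
ee_rot: [0.729, 0.616, 0.193, 0.229]
ft_force: [-0.6, 0.9, 0.5]
grip_width: 0.4
grasp_force: 0.5
```

```bash
python3 - <<'E'
from h import *
o=get_obs();print(o["ft_force"],o["grip_width"])
s=camera("scene")
cv2.imwrite("pics/s4.png",cv2.resize(s["img"][90:310,220:420],None,fx=2.5,fy=2.5)[:,:,::-1])
show([lidpose(th,max(0,90-th-2),g=.034,D=.028) for th in np.linspace(53,86,12)])
E
```

```text
[-0.5691  0.9165  0.4806] 0.4001655786232737
at [ 0.5883 -0.0052  0.2469] t 6.65
[0.001, 0.01, -0.001] [-0.1, 0.1, -0.1]   world [ 0.596 -0.006  0.253]
[0.001, 0.017, -0.0] [2.9, 0.1, -0.1]   world [ 0.602 -0.007  0.257]
[0.001, 0.025, 0.001] [5.9, 0.1, -0.1]   world [ 0.609 -0.008  0.26 ]
[0.001, 0.033, 0.003] [8.9, 0.1, -0.1]   world [ 0.616 -0.009  0.264]
[0.001, 0.041, 0.004] [11.9, 0.0, -0.1]   world [ 0.624 -0.01   0.266]
[0.001, 0.048, 0.007] [14.9, 0.0, -0.1]   world [ 0.631 -0.012  0.269]
[0.001, 0.055, 0.009] [17.9, 0.0, -0.1]   world [ 0.639 -0.013  0.271]
[0.001, 0.063, 0.012] [20.9, 0.0, -0.1]   world [ 0.646 -0.014  0.273]
[0.001, 0.07, 0.016] [23.9, 0.0, -0.1]   world [ 0.654 -0.015  0.274]
[0.001, 0.077, 0.02] [26.9, 0.0, -0.1]   world [ 0.662 -0.017  0.275]
[0.001, 0.083, 0.024] [29.9, 0.0, -0.1]   world [ 0.669 -0.018  0.275]
[0.001, 0.09, 0.028] [32.9, 0.0, -0.1]   world [ 0.677 -0.019  0.275]
```

View pics/s4.png

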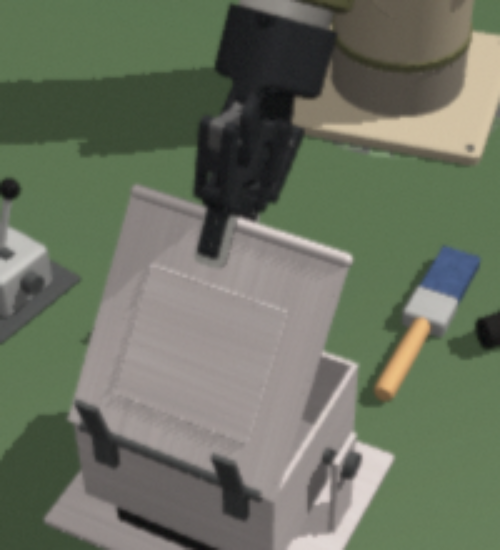

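The lid stands at about 50° with the lip held between the fingers, the tub level.

>>> carry_out([
  {"xyz":[0,0.01,-0.001],"angular":[0,0,0]},
  {"xyz":[0,0.017,0],"angular":[2.9,0,0]},
  {"xyz":[0,0.025,0.001],"angular":[5.9,0,0]},
  {"xyz":[0,0.033,0.003],"angular":[8.9,0,0]},
  {"xyz":[0,0.041,0.004],"angular":[11.9,0,0]},
  {"xyz":[0,0.048,0.007],"angular":[14.9,0,0]},
  {"xyz":[0,0.055,0.009],"angular":[17.9,0,0]},
  {"xyz":[0,0.063,0.012],"angular":[20.9,0,0]},
  {"xyz":[0,0.07,0.016],"angular":[23.9,0,0]},
  {"xyz":[0,0.077,0.02],"angular":[26.9,0,0]},
  {"xyz":[0,0.083,0.024],"angular":[29.9,0,0]},
  {"xyz":[0,0.083,0.024],"angular":[29.9,0,0]},
])

```text
clock: 7.85
position: [0.6712, -0.0205, 0.2741]
ee_rot: [0.764, 0.643, 0.029, 0.032]
ft_force: [0.4, -1.2, 0.4]
grip_width: 0.399
grasp_force: 0.0
```

```bash
python3 - <<'E'
from h import *
o=get_obs();print(o["ft_force"],o["grip_width"],o["joint_pos"])
show([lidpose(th,p,g=.034,D=.028) for th,p in zip(np.linspace(85,110,10),np.linspace(3,-13,10))])
E
```

```text
[ 0.3937 -1.2294  0.4148] 0.39927021663125334 [ 0.6809  0.5778 -1.111   1.3046  0.5531  1.4816 -0.5376]
at [ 0.6712 -0.0205  0.2741] t 7.85
[0.002, 0.003, -0.001] [1.9, -0.1, -0.4]   world [ 0.674 -0.019  0.275]
[0.002, 0.011, -0.0] [3.7, -0.2, -0.3]   world [ 0.682 -0.02   0.275]
[0.002, 0.018, 0.001] [5.5, -0.2, -0.3]   world [ 0.69  -0.021  0.275]
[0.002, 0.026, 0.002] [7.3, -0.2, -0.3]   world [ 0.697 -0.023  0.274]
[0.002, 0.034, 0.004] [9.1, -0.2, -0.3]   world [ 0.705 -0.024  0.273]
[0.002, 0.041, 0.006] [10.8, -0.2, -0.3]   world [ 0.713 -0.025  0.271]
[0.002, 0.048, 0.009] [12.6, -0.2, -0.3]   world [ 0.72  -0.026  0.269]
[0.002, 0.056, 0.012] [14.4, -0.2, -0.3]   world [ 0.727 -0.028  0.267]
[0.003, 0.063, 0.015] [16.2, -0.2, -0.3]   world [ 0.735 -0.029  0.264]
[0.003, 0.07, 0.019] [17.9, -0.2, -0.3]   world [ 0.742 -0.03   0.261]
```

>>> carry_out([
  {"xyz":[0,0.005,-0.001],"angular":[1.9,0,0]},
  {"xyz":[0,0.011,0],"angular":[3.7,0,0]},
  {"xyz":[0,0.018,0.001],"angular":[5.5,0,0]},
  {"xyz":[0,0.026,0.002],"angular":[7.3,0,0]},
  {"xyz":[0,0.034,0.004],"angular":[9.1,0,0]},
  {"xyz":[0,0.041,0.006],"angular":[10.8,0,0]},
  {"xyz":[0,0.048,0.009],"angular":[12.6,0,0]},
  {"xyz":[0,0.053,0.01],"angular":[13.6,0,0]},
  {"xyz":[0,0.053,0.01],"angular":[13.6,0,0]},
])

```text
clock: 8.75
position: [0.7228, -0.0286, 0.2689]
ee_rot: [0.762, 0.643, -0.047, -0.057]
ft_force: [-0.6, 0.4, -0.1]
grip_width: 0.403
grasp_force: 0.0
```

```bash
python3 - <<'E'
from h import *
o=get_obs();print(o["ft_force"],o["grip_width"],o["joint_pos"])
s=camera("scene")
cv2.imwrite("pics/s5.png",cv2.resize(s["img"][60:310,220:420],None,fx=2.4,fy=2.4)[:,:,::-1])
E
```

```text
[-0.6447  0.4342 -0.1311] 0.40310293110503237 [ 0.4069  0.8421 -0.9881  0.8455  0.6119  1.8391 -0.459 ]
```

View pics/s5.png

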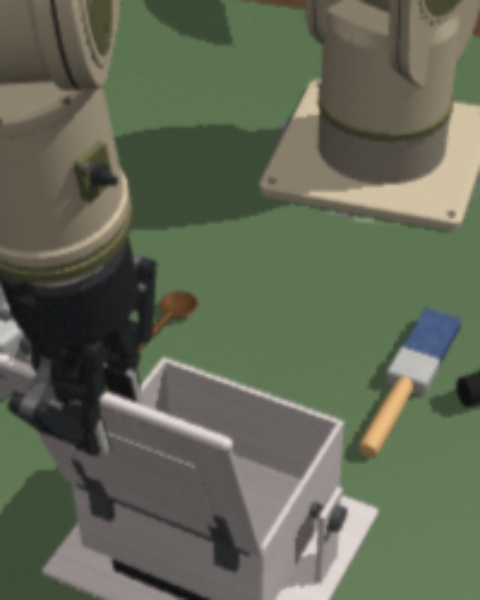

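```bash
python3 - <<'E'
from h import *
s=camera("scene"); YB=np.cross(Z,XB)
for th in(90,95,100,103,106): 
    a=np.radians(th); print(th,proj(s,HG+.086*YB+.183*(-np.cos(a)*XB+np.sin(a)*Z)))
o=get_obs(); q=R.from_quat(o["ee_rot"]); show([(o["position"]+[0,0,.03],q),(o["position"]+[0,0,.1],att(0)),(np.array([.60,.15,.38]),att(0))])
E
```

```text
90 [330.3693 216.6315]
95 [325.6738 223.6436]
100 [320.9179 231.4018]
103 [318.0582 236.3863]
106 [315.2089 241.5967]
at [ 0.7222 -0.0282  0.2698] t 8.85
[0.0, -0.004, -0.03] [0.0, 0.0, 0.0]   world [ 0.722 -0.028  0.3  ]
[0.0, -0.015, -0.099] [-8.5, -0.1, -0.2]   world [ 0.722 -0.028  0.37 ]
[0.155, -0.165, -0.087] [-8.5, -0.1, -0.2]   world [0.6  0.15 0.38]
```

The lip's corner at scene(315,245) matches the 106° stop; the lid is at rest. Withdraw along the fingers.

>>> carry_out([
  {"xyz":[0,0,-0.015],"angular":[0,0,0]},
  {"xyz":[0,0,-0.04],"angular":[0,0,0]},
  {"xyz":[0,0,-0.07],"angular":[0,0,0]},
  {"xyz":[0,0,-0.1],"angular":[0,0,0]},
  {"xyz":[0,0,-0.1],"angular":[0,0,0]},
])

```text
clock: 9.35
position: [0.7381, -0.0306, 0.3736]
ee_rot: [0.763, 0.643, -0.044, -0.054]
ft_force: [0.3, 0.2, 0.8]
grip_width: 0.401
grasp_force: 0.0
```

```bash
python3 - <<'E'
from h import *
q=att(0,np.array([1.,0,0]))
show([(np.array([.58,.15,.36]),q),(np.array([.4865,.318,.17]),q)])
E
```

```text
at [ 0.7381 -0.0306  0.3736] t 9.35
[0.151, -0.183, 0.04] [-7.9, -0.9, -9.7]   world [0.58 0.15 0.36]
[0.3, -0.276, 0.245] [-7.9, -0.9, -9.7]   world [0.486 0.318 0.17 ]
```

>>> carry_out([
  {"xyz":[0.151,-0.183,0.02],"angular":[-7.9,-0.9,-9.7]},
  {"xyz":[0.151,-0.183,0.02],"angular":[-7.9,-0.9,-9.7]},
  {"xyz":[0.151,-0.183,0.02],"angular":[-7.9,-0.9,-9.7]},
  {"xyz":[0.151,-0.183,0.04],"angular":[-7.9,-0.9,-9.7]},
  {"xyz":[0.151,-0.183,0.04],"angular":[-7.9,-0.9,-9.7]},
  {"xyz":[0.3,-0.276,0.245],"angular":[-7.9,-0.9,-9.7]},
  {"xyz":[0.3,-0.276,0.245],"angular":[-7.9,-0.9,-9.7]},
  {"xyz":[0.3,-0.276,0.245],"angular":[-7.9,-0.9,-9.7]},
  {"xyz":[0.3,-0.276,0.245],"angular":[-7.9,-0.9,-9.7]},
  {"xyz":[0.3,-0.276,0.245],"angular":[-7.9,-0.9,-9.7]},
  {"xyz":[0.3,-0.276,0.245],"angular":[-7.9,-0.9,-9.7]},
  {"xyz":[0.3,-0.276,0.245],"angular":[-7.9,-0.9,-9.7]},
], hand=1.0)

```text
clock: 10.55
position: [0.4764, 0.3196, 0.1643]
ee_rot: [0.704, 0.71, -0.007, -0.004]
ft_force: [-0.4, -0.2, -0.7]
grip_width: 1.001
grasp_force: 0.0
```

```bash
python3 - <<'E'
from h import *
o=get_obs(); print(o["joint_pos"])
q=att(0,np.array([1.,0,0]))
show([(np.array([.4865,.318,.17]),q),(np.array([.4865,.318,.037]),q)])
s=camera("scene"); a=np.radians(106); YB=np.cross(Z,XB); print("lid corner",proj(s,HG+.086*YB+.183*(-np.cos(a)*XB+np.sin(a)*Z)),proj(s,HG-.086*YB+.183*(-np.cos(a)*XB+np.sin(a)*Z)))
out=np.zeros((600,800,3),np.uint8); out[:400,:400]=cv2.resize(s["img"][200:320,420:540],(400,400)); out[:,400:]=cv2.resize(s["img"][170:350,220:340],(400,600))
cv2.imwrite("pics/s6.png",out[:,:,::-1])
E
```

```text
[ 0.1556  0.4807 -1.0531  1.6336  0.4207  1.294  -0.9627]
at [0.4764 0.3196 0.1643] t 10.55
[-0.002, 0.01, -0.006] [-0.9, 0.2, 0.5]   world [0.486 0.318 0.17 ]
[-0.001, 0.012, 0.127] [-0.9, 0.2, 0.5]   world [0.486 0.318 0.037]
lid corner [315.2089 241.5967] [218.6638 205.6792]
```

View pics/s6.png

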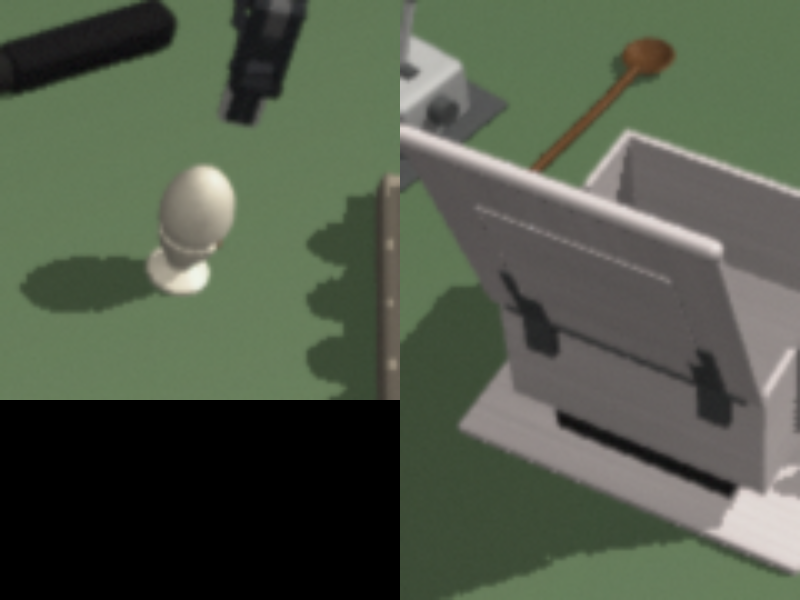

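The lid rests open at its stop (corner scene(315,244)), and the egg still stands upright in its cup with the gripper above it. Align, then descend.

>>> carry_out([
  {"xyz":[-0.002,0.01,-0.006],"angular":[-0.9,0.2,0.5]},
  {"xyz":[-0.002,0.01,-0.006],"angular":[-0.9,0.2,0.5]},
  {"xyz":[-0.002,0.01,-0.006],"angular":[-0.9,0.2,0.5]},
  {"xyz":[-0.001,0.011,0.03],"angular":[-0.9,0.2,0.5]},
  {"xyz":[-0.001,0.011,0.06],"angular":[-0.9,0.2,0.5]},
  {"xyz":[-0.001,0.011,0.085],"angular":[-0.9,0.2,0.5]},
  {"xyz":[-0.001,0.012,0.105],"angular":[-0.9,0.2,0.5]},
  {"xyz":[-0.001,0.012,0.12],"angular":[-0.9,0.2,0.5]},
  {"xyz":[-0.001,0.012,0.127],"angular":[-0.9,0.2,0.5]},
  {"xyz":[-0.001,0.012,0.127],"angular":[-0.9,0.2,0.5]},
  {"xyz":[-0.001,0.012,0.127],"angular":[-0.9,0.2,0.5]},
])

```text
clock: 11.7
position: [0.493, 0.3164, 0.0414]
ee_rot: [0.71, 0.704, 0.003, 0.001]
ft_force: [0.7, -0.1, 0.7]
grip_width: 0.998
grasp_force: 0.0
```

>>> carry_out([
  {"xyz":[0,0,0],"angular":[0,0,0]},
  {"xyz":[0,0,0],"angular":[0,0,0]},
  {"xyz":[0,0,0],"angular":[0,0,0]},
  {"xyz":[0,0,0],"angular":[0,0,0]},
  {"xyz":[0,0,0],"angular":[0,0,0]},
  {"xyz":[0,0,0],"angular":[0,0,0]},
  {"xyz":[0,0,0],"angular":[0,0,0]},
  {"xyz":[0,0,0],"angular":[0,0,0]},
], hand=0.3, grip_force=25)

```text
clock: 12.5
position: [0.4926, 0.3164, 0.0408]
ee_rot: [0.71, 0.705, 0.002, 0.001]
ft_force: [-1.9, -0.4, 6.0]
grip_width: 0.504
grasp_force: 24.9
```

>>> carry_out([
  {"xyz":[0,0,-0.002],"angular":[0,0,0]},
  {"xyz":[0,0,-0.005],"angular":[0,0,0]},
  {"xyz":[0,0,-0.01],"angular":[0,0,0]},
  {"xyz":[0,0,-0.02],"angular":[0,0,0]},
  {"xyz":[0,0,-0.03],"angular":[0,0,0]},
  {"xyz":[0,0,-0.03],"angular":[0,0,0]},
], grip_force=30)

```text
clock: 13.1
position: [0.4932, 0.3167, 0.0724]
ee_rot: [0.71, 0.704, 0.004, 0.001]
ft_force: [0.3, 0.1, -0.3]
grip_width: 0.501
grasp_force: 30.5
```

```bash
python3 - <<'E'
from h import *
s=camera("scene"); o=get_obs(); print(o["position"],o["ft_force"],o["grip_width"],o["grasp_force"])
hs=cv2.cvtColor(s["img"],cv2.COLOR_RGB2HSV).astype(int)
m=(hs[...,1]<70)&(hs[...,2]>110)
k=np.zeros(m.shape,np.uint8); k[200:310,440:520]=m[200:310,440:520]
n,l,st,c=cv2.connectedComponentsWithStats(k)
for i in range(1,n):
    if st[i,4]>20: print(st[i],c[i])
print(proj(s,[.492,.317,.003]),proj(s,[*o["position"][:2],o["position"][2]+.02]))
for r in range(236,300,3): print(r,"".join("#" if m[r,x] else "." for x in range(450,515)))
E
```

```text
[0.4929 0.3163 0.0715] [-0.5091  0.5272  0.0033] 0.49753388599775544 30.510406270623207
[ 440  240   80   70 2470] [482.9069 283.5089]
[496 240  11   8  22] [500.1818 243.4545]
[444 246  20  11  50] [452.98 250.96]
[449 256   8   6  21] [452.0952 259.    ]
[472.5196 281.6239] [481.0024 253.9772]
236 ........##......#...#.............................###.......##...
239 #....##...#.#...#....#.............................##.###.#......
242 ......#..............#.#.#.......................###...#.........
245 ...#...........#.#..##.##.....................#...#.......##...##
248 ..#..######..#.##.###.#.##........................#.#.#..###.#..#
251 .#.#..........#...###...##...................#...........#.##....
254 ..##..##.....##.####...#..................####.#.....##....#.###.
257 ##.#.....###...#.#.#.....................######.#.###..###.##.##.
260 .###.#.........#...##...................#####.#.#......#.#.......
263 .......#....############................######.#.#...........####
266 ..#..#.#.#....#########............#####.#..###.....########.####
269 #..#..##.##.#..##########.........#####..#..#.############.###.#.
272 ####.#..#.#.######.################..#.##########.##.#.####.##...
275 ###...####.########...##############.###..########.#######.......
278 ..............#######.......######.########.#.##.#.###.....###..#
281 ..............#############################.#.#......#.#....#.###
284 ................#####################.#.##.##.#...#.#.###########
287 ....................############.###.###.##...###.#####.#######..
290 ..........#..#.####.#....##.##.####.#.#########.#####.######.#...
293 #.#...#####...#....##..###..##.############################..##..
296 #.##.##.#..#####..#.#######.#.###.###############.###..##.#.#..##
299 ###..###..#.#.#.###.####.#########.####.####.##.##.###.##.##.###.
```

```bash
python3 - <<'E'
from h import *
s=camera("scene"); i=s["img"].astype(int)
m=(i[...,0]>=i[...,1])&(i[...,0]>95)   # warm white; table is green
for r in range(226,300,2): print(r,"".join("#" if m[r,x] else "." for x in range(450,515)))
E
```

```text
226 .................................................................
228 .................................................................
230 .................................................................
232 .................................................................
234 .................................................................
236 .................................................................
238 .................................................................
240 ....................................####.........................
242 ...............................#....####.........................
244 ...................................####..........................
246 ...................................####..........................
248 .......................###........#####..........................
250 ......................####.......................................
252 .....................#####.......................................
254 .....................####.................#......................
256 .....................####................##...
[... 789 characters left out ...]

280 ..............#############......................................
282 ...............############......................................
284 ................############.....................................
286 ..................##########.....................................
288 .................................................................
290 .................................................................
292 .................................................................
294 .................................................................
296 .................................................................
298 .................................................................
```

```bash
python3 - <<'E'
from h import *
q=att(0,XB); q0=att(0,np.array([1.,0,0]))
show([(np.array([.493,.316,.24]),q),(np.array([.596,-.006,.24]),q)])
E
```

```text
at [0.4926 0.316  0.0708] t 13.2
[0.0, 0.001, -0.169] [0.3, -0.2, 9.1]   world [0.493 0.316 0.24 ]
[-0.321, 0.107, -0.169] [0.3, -0.2, 9.1]   world [ 0.596 -0.006  0.24 ]
```

>>> carry_out([
  {"xyz":[0,0,-0.035],"angular":[0,0,0]},
  {"xyz":[0,0,-0.07],"angular":[0.3,-0.2,3]},
  {"xyz":[-0.01,0.003,-0.11],"angular":[0.3,-0.2,6]},
  {"xyz":[-0.03,0.01,-0.145],"angular":[0.3,-0.2,9.1]},
  {"xyz":[-0.06,0.02,-0.165],"angular":[0.3,-0.2,9.1]},
  {"xyz":[-0.1,0.033,-0.169],"angular":[0.3,-0.2,9.1]},
  {"xyz":[-0.14,0.047,-0.169],"angular":[0.3,-0.2,9.1]},
  {"xyz":[-0.18,0.06,-0.169],"angular":[0.3,-0.2,9.1]},
  {"xyz":[-0.22,0.073,-0.169],"angular":[0.3,-0.2,9.1]},
  {"xyz":[-0.26,0.087,-0.169],"angular":[0.3,-0.2,9.1]},
  {"xyz":[-0.295,0.098,-0.169],"angular":[0.3,-0.2,9.1]},
  {"xyz":[-0.321,0.107,-0.169],"angular":[0.3,-0.2,9.1]},
])

```text
clock: 14.4
position: [0.5966, -0.0094, 0.2385]
ee_rot: [0.764, 0.645, -0.001, -0.0]
ft_force: [-0.1, 0.0, -0.6]
grip_width: 0.498
grasp_force: 30.8
```

>>> carry_out([
  {"xyz":[0,0,0],"angular":[0,0,0]},
  {"xyz":[0,0,0],"angular":[0,0,0]},
  {"xyz":[0,0,0],"angular":[0,0,0]},
])

```text
clock: 14.7
position: [0.596, -0.0046, 0.2391]
ee_rot: [0.763, 0.647, -0.001, -0.0]
ft_force: [0.4, 1.2, -1.0]
grip_width: 0.498
grasp_force: 30.8
```

```bash
python3 - <<'E'
from h import *
q=att(0,XB); o=get_obs(); print(o["grip_width"],o["grasp_force"],o["ft_force"],o["joint_pos"])
show([(np.array([.596,-.006,z]),q) for z in(.1,.049,.046)])
E
```

```text
0.49801415187013276 30.839807465672493 [ 0.3732  1.1956 -0.9709] [ 0.661   0.4163 -0.9533  1.4909  0.3404  1.4115 -0.4705]
at [ 0.596  -0.0046  0.2391] t 14.7
[-0.001, 0.001, 0.139] [-0.1, 0.0, 0.1]   world [ 0.596 -0.006  0.1  ]
[-0.001, 0.001, 0.19] [-0.1, 0.0, 0.1]   world [ 0.596 -0.006  0.049]
[-0.001, 0.001, 0.193] [-0.1, 0.0, 0.1]   world [ 0.596 -0.006  0.046]
```

>>> carry_out([
  {"xyz":[0,0,0.03],"angular":[0,0,0]},
  {"xyz":[0,0,0.06],"angular":[0,0,0]},
  {"xyz":[0,0,0.09],"angular":[0,0,0]},
  {"xyz":[0,0,0.115],"angular":[0,0,0]},
  {"xyz":[0,0,0.135],"angular":[0,0,0]},
  {"xyz":[0,0,0.155],"angular":[0,0,0]},
  {"xyz":[0,0,0.17],"angular":[0,0,0]},
  {"xyz":[0,0,0.18],"angular":[0,0,0]},
  {"xyz":[0,0,0.186],"angular":[0,0,0]},
  {"xyz":[0,0,0.189],"angular":[0,0,0]},
  {"xyz":[0,0,0.189],"angular":[0,0,0]},
])

```text
clock: 15.8
position: [0.5963, -0.0061, 0.0504]
ee_rot: [0.763, 0.646, -0.001, -0.0]
ft_force: [-0.1, -0.6, -0.4]
grip_width: 0.497
grasp_force: 30.9
```

>>> carry_out([
  {"xyz":[0,0,0.001],"angular":[0,0,0]},
  {"xyz":[0,0,0.002],"angular":[0,0,0]},
  {"xyz":[0,0,0.003],"angular":[0,0,0]},
  {"xyz":[0,0,0.003],"angular":[0,0,0]},
])

```text
clock: 16.2
position: [0.5961, -0.0063, 0.0472]
ee_rot: [0.763, 0.646, -0.001, -0.0]
ft_force: [0.2, 1.0, 0.1]
grip_width: 0.501
grasp_force: 30.9
```

>>> carry_out([
  {"xyz":[0,0,0.001],"angular":[0,0,0]},
  {"xyz":[0,0,0.002],"angular":[0,0,0]},
  {"xyz":[0,0,0.002],"angular":[0,0,0]},
])

```text
clock: 16.5
position: [0.596, -0.0063, 0.045]
ee_rot: [0.763, 0.646, -0.001, -0.0]
ft_force: [0.1, -0.5, -0.5]
grip_width: 0.493
grasp_force: 30.9
```

>>> carry_out([
  {"xyz":[0,0,0.001],"angular":[0,0,0]},
  {"xyz":[0,0,0.002],"angular":[0,0,0]},
  {"xyz":[0,0,0.002],"angular":[0,0,0]},
])

```text
clock: 16.8
position: [0.5962, -0.0062, 0.0433]
ee_rot: [0.763, 0.646, -0.001, -0.0]
ft_force: [-0.9, -0.1, 1.3]
grip_width: 0.499
grasp_force: 31.1
```

>>> carry_out([
  {"xyz":[0,0,0.001],"angular":[0,0,0]},
  {"xyz":[0,0,0.0015],"angular":[0,0,0]},
  {"xyz":[0,0,0.0015],"angular":[0,0,0]},
])

```text
clock: 17.1
position: [0.5964, -0.006, 0.043]
ee_rot: [0.763, 0.646, -0.001, 0.0]
ft_force: [-4.2, 0.0, 13.7]
grip_width: 0.495
grasp_force: 31.8
```

>>> carry_out([
  {"xyz":[0,0,-0.001],"angular":[0,0,0]},
  {"xyz":[0,0,-0.001],"angular":[0,0,0]},
], grip_force=20)

```text
clock: 17.3
position: [0.5962, -0.0062, 0.0431]
ee_rot: [0.763, 0.646, -0.001, 0.0]
ft_force: [-2.0, -0.4, 6.7]
grip_width: 0.498
grasp_force: 31.3
```

>>> carry_out([
  {"xyz":[0,0,-0.001],"angular":[0,0,0]},
  {"xyz":[0,0,-0.001],"angular":[0,0,0]},
  {"xyz":[0,0,-0.001],"angular":[0,0,0]},
  {"xyz":[0,0,-0.001],"angular":[0,0,0]},
], hand=0.75)

```text
clock: 17.7
position: [0.5967, -0.0064, 0.0438]
ee_rot: [0.763, 0.646, -0.0, 0.0]
ft_force: [4.5, -1.4, 0.4]
grip_width: 0.752
grasp_force: 0.0
```

>>> carry_out([
  {"xyz":[0,0,-0.01],"angular":[0,0,0]},
  {"xyz":[0,0,-0.03],"angular":[0,0,0]},
  {"xyz":[0,0,-0.06],"angular":[0,0,0]},
  {"xyz":[0,0,-0.1],"angular":[0,0,0]},
  {"xyz":[0,0,-0.14],"angular":[0,0,0]},
  {"xyz":[0,0,-0.19],"angular":[0,0,0]},
  {"xyz":[0,0,-0.19],"angular":[0,0,0]},
])

```text
clock: 18.4
position: [0.5984, -0.0049, 0.2402]
ee_rot: [0.763, 0.646, 0.002, 0.003]
ft_force: [0.3, 0.3, 0.3]
grip_width: 0.753
grasp_force: 0.0
```

```bash
python3 - <<'E'
from h import *
a=np.radians(-19.2); XC=np.array([np.cos(a),np.sin(a),0]); q=att(0,XC)
ball=np.array([.4105,-.2696,.110]); 
print(get_obs()["joint_pos"],get_obs()["ft_force"])
pts=[np.array([.50,-.19,.25]), ball-.035*XC+[0,0,.06], ball-.035*XC-[0,0,.010]]
show([(p,q) for p in pts])
s,t=camera("scene"),camera("top")
for n,c in(("s",s),("t",t)):
    i=c["img"].astype(int); H=cv2.cvtColor(c["img"],cv2.COLOR_RGB2HSV)
    u,v=proj(c,[.596,-.006,.06]).astype(int); print(n,u,v)
    print(np.array2string(i[v-24:v+26:3,u-30:u+32:3,0],max_line_width=200)); 
E
```

```text
[ 0.6628  0.415  -0.9551  1.4904  0.3429  1.4053 -0.4719] [0.3099 0.3122 0.2507]
at [ 0.5984 -0.0049  0.2402] t 18.4
[-0.199, -0.067, -0.01] [0.4, -0.0, 9.7]   world [ 0.5  -0.19  0.25]
[-0.286, -0.177, 0.069] [0.4, -0.0, 9.7]   world [ 0.377 -0.258  0.17 ]
[-0.286, -0.177, 0.139] [0.4, -0.0, 9.7]   world [ 0.377 -0.258  0.1  ]
s 308 265
[[ 92  89  91  90  88  87 105 133 172 208 224 214 135 103 104 103 101 103 102 103 105]
 [102  91  88  90  88  91  88  87  95 114 145 185 229 114 101 101 103 106 103 103 104]
 [ 90 112 105  93  89  88  88  87  90  90  90 100 124 109 100  98 100 101 103 104 104]
 [ 88  89  89  97 131 103  90  87  88  91  89  88  90 144 121 104 102  99 101 103 103]
 [ 88  87  88  89  90  89 101 117  87  89  89  88  86 140 142 146 141 116 102 102 103]
 [ 87  87  86  89  89  89  90  89  82  88  90  89  88 107 144 145 144 144 145 135 111]
 [ 89  90  90  88  88  89  89  89  89  88  88  89  90  89 147 144 144 145 145 144 145]
 [ 90  90  88  89  89  89  89  89  88  87  88  90  90  86 142 145 145 144 144 145 144]
 [ 88  89  89  90  90  90  90  90  89  87  86  91  89  86 118 14
[... 1509 characters left out ...]
32]
 [186 186 184 186 184 176 195 214 225 231 236 238 241 242 241 242 241 240 237 235 233]
 [184 184 185 185 186 186 183 210 223 231 234 239 240 241 242 243 241 241 238 236 235]
 [187 188 187 186 186 185 180 204 221 228 234 237 240 241 243 242 242 241 240 237 235]
 [187 185 187 188 189 190 182 195 216 226 231 235 239 241 241 241 242 241 241 238 235]
 [189 188 187 186 187 185 185 188 210 224 230 234 237 241 241 243 242 242 241 238 237]
 [207 198 187 186 184 185 185 181 204 220 229 234 236 240 242 243 243 241 242 239 236]
 [178 201 229 235 230 220 203 185 199 218 227 231 236 239 241 243 243 242 241 240 237]
 [171 152 146 144 150 163 190 206 190 212 225 230 235 238 241 242 242 242 242 242 238]]
```

>>> carry_out([
  {"xyz":[-0.04,-0.014,-0.005],"angular":[0.4,0,3]},
  {"xyz":[-0.08,-0.027,-0.01],"angular":[0.4,0,6]},
  {"xyz":[-0.12,-0.04,-0.01],"angular":[0.4,0,9.7]},
  {"xyz":[-0.16,-0.055,-0.01],"angular":[0.4,0,9.7]},
  {"xyz":[-0.199,-0.08,-0.01],"angular":[0.4,0,9.7]},
  {"xyz":[-0.235,-0.115,0],"angular":[0.4,0,9.7]},
  {"xyz":[-0.265,-0.15,0.03],"angular":[0.4,0,9.7]},
  {"xyz":[-0.286,-0.185,0.06],"angular":[0.4,0,9.7]},
  {"xyz":[-0.286,-0.185,0.06],"angular":[0.4,0,9.7]},
  {"xyz":[-0.286,-0.185,0.06],"angular":[0.4,0,9.7]},
], hand=0)

```text
clock: 19.5
position: [0.3643, -0.2577, 0.1725]
ee_rot: [0.816, 0.578, -0.004, -0.004]
ft_force: [1.0, -0.4, 1.4]
grip_width: -0.003
grasp_force: 0.0
```

```bash
python3 - <<'E'
from h import *
a=np.radians(-19.2); XC=np.array([np.cos(a),np.sin(a),0]); q=att(0,XC)
ball=np.array([.4105,-.2696,.110]); o=get_obs()
print(o["joint_pos"],o["ft_force"],o["grip_width"])
show([(p,q) for p in(ball-.045*XC+[0,0,.06],ball-.045*XC-[0,0,.011])])
t=camera("top"); i=t["img"].astype(int); u,v=proj(t,[.596,-.006,.06]).astype(int); print(u,v)
print(np.array2string(i[v-30:v+32:3,u-36:u+38:3].min(2),max_line_width=200))
E
```

```text
[ 1.3296  0.0391 -0.8202  1.9429  0.0341  1.1834  0.1584] [ 1.0426 -0.3701  1.3993] -0.002850871927980123
at [ 0.3643 -0.2577  0.1725] t 19.5
[0.004, 0.003, 0.002] [-0.7, 0.1, -0.2]   world [ 0.368 -0.255  0.17 ]
[0.004, 0.003, 0.073] [-0.7, 0.1, -0.2]   world [ 0.368 -0.255  0.099]
332 231
[[239 240 196 113 167 156 142 117 101  90 108 130 133 134 135 133 132 135 135 136 136 138 139 152 140]
 [238 239 152 136 176 174 173 172 172 168 160 148 119 114 110 123 132 132 132 132 134 135 136 136 138]
 [239 239 120 155 177 177 176 174 172 173 168 187 191 160 153 163 154 148 167 149 138 134 131 132 134]
 [239 233  97 161 174 173 176 175 174 174 197 223 220 188 142 166 168 168 214 236 234 228 222 194 160]
 [240 223  99 174 176 175 174 171 171 169 223 235 229 205 149 167 169 169 182 236 236 237 237 236 191]
 [237 192 111 177 176 175 175 174 175 188 236 243 238 213 157 151 166 167 206 236 236 237 238 238 202]
 [238 152 132 177 175 174 173 173 172 192 243 251 243 220 161 156 168 170 232 235 235 237 237 232 218]
 [238 121 151 179 180 180 178 178 174 179 230 240 233 203 146 167 180 230 238 237 236 2
[... 655 characters left out ...]
 176 175 177 177 176 174 175 176 173 175 172 175 182 197 217 237 242 220 200  75]
 [110 175 177 177 177 174 175 174 174 173 174 176 175 175 174 175 176 175 176 177 175 178 165 205 121]
 [219 220 197 184 176 174 173 174 174 174 171 172 174 174 173 173 175 176 172 175 176 177 174 196 103]
 [139 147 167 189 219 224 220 206 190 177 172 172 173 172 170 173 174 173 174 175 176 173 211 185 115]
 [214 182 161 140 139 136 141 153 180 201 221 224 219 195 183 172 172 172 174 172 173 165 220 182 178]
 [237 238 237 237 231 222 199 170 147 135 134 137 146 168 190 220 224 224 207 188 178 148 224 175 178]
 [240 238 239 239 238 238 239 239 237 235 229 218 177 154 139 133 135 144 159 178 210 224 221 178 179]]
```

The numbers show the egg inside the tub at about top(330,217). Now the lever.

>>> carry_out([
  {"xyz":[0.004,0.003,0.002],"angular":[-0.5,0,0]},
  {"xyz":[0.004,0.002,0.03],"angular":[-0.5,0,0]},
  {"xyz":[0.004,0.001,0.055],"angular":[-0.5,0,0]},
  {"xyz":[0.004,0,0.07],"angular":[-0.5,0,0]},
  {"xyz":[0.004,0,0.07],"angular":[-0.5,0,0]},
  {"xyz":[0.004,0,0.07],"angular":[-0.5,0,0]},
])

```text
clock: 20.15
position: [0.3687, -0.2532, 0.1049]
ee_rot: [0.815, 0.58, 0.0, 0.001]
ft_force: [-0.3, -0.3, -0.4]
grip_width: -0.001
grasp_force: 0.0
```

```bash
python3 - <<'E'
from h import *
a=np.radians(-19.2); XC=np.array([np.cos(a),np.sin(a),0]); q=att(0,XC)
ball=np.array([.4105,-.2696,.099]); o=get_obs(); print(o["ft_force"])
show([(ball+d*XC,q) for d in(-.04,-.0245,.0235,.03)])
E
```

```text
[-0.2825 -0.326  -0.42  ]
at [ 0.3687 -0.2532  0.1049] t 20.15
[-0.002, 0.005, 0.006] [0.1, 0.1, 0.1]   world [ 0.373 -0.256  0.099]
[-0.002, 0.02, 0.006] [0.1, 0.1, 0.1]   world [ 0.387 -0.262  0.099]
[-0.002, 0.068, 0.006] [0.1, 0.1, 0.1]   world [ 0.433 -0.277  0.099]
[-0.002, 0.075, 0.006] [0.1, 0.1, 0.1]   world [ 0.439 -0.279  0.099]
```

>>> carry_out([
  {"xyz":[-0.002,0.005,0.006],"angular":[0,0,0]},
  {"xyz":[-0.002,0.013,0.006],"angular":[0,0,0]},
  {"xyz":[-0.002,0.02,0.006],"angular":[0,0,0]},
  {"xyz":[-0.002,0.028,0.006],"angular":[0,0,0]},
  {"xyz":[-0.002,0.036,0.006],"angular":[0,0,0]},
  {"xyz":[-0.002,0.044,0.006],"angular":[0,0,0]},
  {"xyz":[-0.002,0.052,0.006],"angular":[0,0,0]},
  {"xyz":[-0.002,0.058,0.006],"angular":[0,0,0]},
  {"xyz":[-0.002,0.063,0.006],"angular":[0,0,0]},
  {"xyz":[-0.002,0.063,0.006],"angular":[0,0,0]},
])

```text
clock: 21.15
position: [0.4264, -0.2766, 0.098]
ee_rot: [0.815, 0.579, -0.001, 0.001]
ft_force: [-3.7, -0.9, 0.8]
grip_width: 0.002
grasp_force: 1.3
```

>>> carry_out([
  {"xyz":[0,0.003,0],"angular":[0,0,0]},
  {"xyz":[0,0.005,0],"angular":[0,0,0]},
  {"xyz":[0,0.005,0],"angular":[0,0,0]},
])

```text
clock: 21.45
position: [0.4305, -0.2779, 0.0979]
ee_rot: [0.815, 0.579, -0.001, 0.0]
ft_force: [-3.4, 1.5, -2.6]
grip_width: 0.001
grasp_force: 1.7
```

Spring force only so far; creep on to the stop.

>>> carry_out([
  {"xyz":[0,0.002,0],"angular":[0,0,0]},
  {"xyz":[0,0.004,0],"angular":[0,0,0]},
  {"xyz":[0,0.004,0],"angular":[0,0,0]},
])

```text
clock: 21.75
position: [0.4345, -0.2793, 0.0981]
ee_rot: [0.815, 0.579, -0.001, 0.001]
ft_force: [-4.2, 1.0, -2.9]
grip_width: 0.002
grasp_force: 2.0
```

>>> carry_out([
  {"xyz":[0,0.002,0],"angular":[0,0,0]},
  {"xyz":[0,0.003,0],"angular":[0,0,0]},
  {"xyz":[0,0.003,0],"angular":[0,0,0]},
])

```text
clock: 22.05
position: [0.4354, -0.2797, 0.0976]
ee_rot: [0.815, 0.579, -0.002, -0.001]
ft_force: [-12.6, 5.4, 3.6]
grip_width: -0.001
grasp_force: 7.1
```

At the stop. Back off, then rise clear.

>>> carry_out([
  {"xyz":[0,-0.008,0],"angular":[0,0,0]},
  {"xyz":[0,-0.02,0],"angular":[0,0,0]},
  {"xyz":[0,-0.035,0],"angular":[0,0,0]},
  {"xyz":[0,-0.05,0],"angular":[0,0,0]},
  {"xyz":[0,-0.065,0],"angular":[0,0,0]},
  {"xyz":[0,-0.076,0],"angular":[0,0,0]},
  {"xyz":[0,-0.078,-0.03],"angular":[0,0,0]},
  {"xyz":[0,-0.078,-0.07],"angular":[0,0,0]},
  {"xyz":[0,-0.078,-0.11],"angular":[0,0,0]},
  {"xyz":[0,-0.078,-0.15],"angular":[0,0,0]},
  {"xyz":[0,-0.078,-0.15],"angular":[0,0,0]},
  {"xyz":[0,-0.078,-0.15],"angular":[0,0,0]},
])

```text
clock: 23.25
position: [0.3643, -0.2548, 0.2489]
ee_rot: [0.815, 0.579, -0.001, 0.002]
ft_force: [-1.0, 0.1, -0.3]
grip_width: 0.003
grasp_force: 0.0
```

```bash
python3 - <<'E'
from h import *
o=get_obs(); print(o["position"],o["ft_force"],o["joint_pos"])
s,t=camera("scene"),camera("top"); H=cv2.cvtColor(s["img"],cv2.COLOR_RGB2HSV).astype(int)
m=H[...,2]<45
try: e=blob(m,(212,155,235,175)); print("ball",cv2.minEnclosingCircle(e),cv2.contourArea(e))
except Exception as x: print(x)
i=s["img"].astype(int)
print(np.array2string(i[235:252,304:328:2,0],max_line_width=150))   # lid corner
it=cv2.cvtColor(t["img"],cv2.COLOR_RGB2HSV).astype(int); k=(it[200:235,312:350,1]>15)&(it[200:235,312:350,1]<90)
e=t["img"].astype(int)[200:232:2,310:350:2]; print(np.array2string(e[...,0]-e[...,2],max_line_width=150))
E
```

```text
[ 0.3643 -0.2548  0.2489] [-0.9523  0.0634 -0.3132] [ 1.3709 -0.0587 -0.8187  1.8481 -0.0412  1.3298  0.2274]
ball ((223.0, 165.42857360839844), 3.57153058052063) 32.0
[[103 101 101 100 101 101 102 101 103 103 103 101]
 [105 104 102 101 100 101 102 103 102 103 102 102]
 [130 107 103 103 102 101 102 102 102 101 103 102]
 [188 137 108 102 103 105 103 100 100 101 103 103]
 [223 195 148 114 104 103 103  99 100 101 103 103]
 [222 223 217 166 129 105 102 102 103 102 102 102]
 [198 219 224 221 188 136 104 103 104 105 103 101]
 [162 188 211 223 223 198 122 102 103 104 104 105]
 [129 156 180 204 221 231 165 100 101 104 103 104]
 [106 123 146 171 199 229 194  99 100 100 101 105]
 [ 88 101 119 137 168 202 177 100  99 101 101 101]
 [ 90  89  98 113 134 166 153 100 100 100 101  99]
 [ 90  90  89  93 105 125 135 101  98 102 100 100]
 [ 91  90  89  89  88  96 138 104 101 100 100  98]
 [ 89  92  89  89  88  92 143 120 104 101 101 100]
 [ 88  89  90  88  88  89 139 141 121 109 102 102]
 [ 89  90  89  88  87  87 126 146 143 133 114 106]]
[[11 10  9  7  8  8  6 11 12 13 12 13 12 12 12 13 15 11 13 13]
 
[... 244 characters left out ...]
16 17]
 [16 16 15 17 17 16 17 18 31 24 23 24 30 34 26 17 15 16 17 18]
 [15 17 15 16 16 15 16 28 25 20 19 21 26 35 28 19 16 15 16 16]
 [17 15 17 18 16 16 18 31 21 14 15 18 24 33 30 19 16 16 16 16]
 [16 17 17 15 16 16 19 27 15  8  8 13 22 32 31 19 16 16 15 15]
 [16 16 17 17 17 15 19 23  9  0  1  7 19 31 31 22 16 15 16 17]
 [18 17 16 15 15 15 20 24 10  2  4 10 20 31 31 18 15 15 15 13]
 [16 16 17 18 16 16 18 29 18 10 12 17 24 34 25 17 15 16 13 10]
 [16 16 16 18 15 17 17 21 30 22 23 24 32 29 20 19 17 12 10  9]
 [16 16 16 15 15 16 16 17 18 27 28 32 25 16 10  8  9  8  9 10]
 [17 16 15 15 17 16 16 15 17 15 10 12 10  9  8  8  9  9  9  9]
 [15 15 15 16 15 15 15 17 16 13  8  8  9  9  9  9  9  8 10  9]]
```

The lever ball is back at its rest pixel, the lid is still at its stop, and the egg lies in the tub. Hand in.

```bash
python3 -c "
from workcell import *
print(hand_in())"
```

```text
the job is handed in; nothing more can be done
None
```

The job is handed in at about 23 s: the lid is open on its stop, the china egg is in the bin, the lever was pushed to its stop and sprang back, and the glasses and funnel were not touched; the hand-in returned no verdict.

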